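Set a rivet on the bench press and hold its guard half open

TASK

With the guard of the bench rivet press shut, push the red-handled sprung lever all the way down to its stop to set the rivet, and let it come fully back up. Then take the orange guard by its front bar, lift it 45 degrees open, within about five degrees, and finish there still holding it steady, because it springs shut when let go and a workmate is about to take the part out. Keep the guard shut whenever the lever is down, and leave the jar, the can and the yellow bin where they stand.

Things in the scene. Friction and masses are not known exactly. Their poses are not given: they have to be found in the camera images.
- press: Green rivet press, fixed to the bench, turned up to 20 degrees. Origin: centre of the underside of its 260 x 160 x 25 mm base; x from the front (guard bar) to the rear column, y to its left, z up. Offsets [x, y, z] below are mm in this frame. Its head is a block x -40 to 110, y -28 to 28, z 150 to 210. The aluminium part with brass rivet is fixed under the ram at x 0, y 0.
- lever (a joint): Lever angle: 0 fully up (rest), 0.9 rad fully down at its stop. It turns about the press's y axis through lever_pivot; 180 mm arm pointing forward, 40 degrees above horizontal at 0, 11.6 below at 0.9. The spring needs about 5 N down at the grip to start, about 9 N at the stop, and brings the lever back to 0 when let go.
- lever_grip (a point): Centre of the red lever grip on the right side of the press (moves with the lever): a horizontal round bar along the y of the press, 24 mm thick; the straight part reaches 45 mm either side of this point. Lever up: [-98, -145, 296]; lever down: [-136, -145, 144].
- lever_pivot (a point): Fixed point on the lever's turning axis, abreast of the grip centre: [40, -145, 180].
- guard (a joint): Opening angle of the guard, a clear visor with orange edges about guard_hinge; shut, it covers x -92 to 70, y -65 to 65, z 32 to 115 of the press (walls 4 mm, mass about 0.3 kg, varies). 0 shut, 0.785 rad at 45 degrees, stop at 1.4 rad. Weight and spring close it from any angle; about 3 to 5 N up at the bar lifts and holds it.
- guard_bar (a point): Centre of the guard's orange handle bar (moves with it): round, 12 mm thick, 110 mm long along the press's y, joined at both ends to the guard's front top edge; 34 mm clear gap behind it, 50 mm or more free below. Shut: [-135, 0, 110]. Moves up and rearward on a 205 mm radius about guard_hinge. It can turn in the fingers, so the gripper may keep pointing down.
- guard_hinge (a point): Fixed centre of the guard's hinge axis, which runs along the y of the press: [70, 0, 110].
- jar: Glass jar with red lid, 70 mm diameter, 100 mm tall, loose; origin at the centre of its underside. Leave alone.
- can: White can with blue band, 70 mm diameter, 110 mm tall, loose; origin at the centre of its underside. Leave alone.
- bin: Yellow open parts bin 100 x 120 x 50 mm, loose; origin at the centre of its underside. Leave alone.

How it is judged:
By the outcome, as a careful person would: the job done as asked, in the order asked, and still so for the second after the job is handed in, while the arm keeps its last pose, push and grip.
It also fails if it takes over 51 s, if anything falls off the work surface, if the arm or the gripper's body presses on something with over 40 N, if the wrist force passes 120 N, or if a joint passes its speed limit or range.

ROBOT

A 6-joint arm with a two-finger parallel gripper is mounted at the origin on the work surface. World frame = base frame: x ahead of the robot, y to its left, z up, the work surface at z = 0. Lengths are in m, angles in rad, forces in N, time in s.
With the tool pointing down it reaches from about 0.275 to 1 m from the base axis. Payload 8.4 kg.
Tool frame: the origin (TCP) lies between the finger pads; the fingertips stand env.nose_length ahead of it and the grasp point (between the pads) lies 3 mm ahead of it (env.nose_length is the distance from the TCP to the fingertips, in m); z points along the fingers, y is the line along which they close (so a half turn about z gives the same grasp; the last joint's range is limited). The gripper opens to 85 mm and grips with 20 to 120 N. Pads are 22 mm wide; open, the fingers measure 114 mm over their backs; the gripper's body (76 mm by 85 mm) begins 54 mm behind the grasp point. The pads swing forward as they close: fully open they stand 13 mm farther back than shut.
Start: joints at [1.104, 0.353, 1.633, -0, 1.155, -0.002], TCP at [0.28, 0.559, 0.253] pointing down, gripper open.
Joint ranges: [-2.63, 2.63], [-0.92, 2.1], [0.06, 2.66], [-1.3, 4.44], [0, 2.69], [-3.02, 3.02]. Speed limits (rad/s): [2.22, 2.22, 2.79, 3.14, 3.14, 3.14].

INTERFACE

Orientations are given as a unit quaternion [w, x, y, z].
In Python, from cell import env gives the robot as it stands. Calls block until the motion is done:
- env.reach(position, orientation): joint-space move of the TCP to a pose.
- env.line_to(position, rot=None, vel=0.15): straight line of the TCP; rot=None keeps the orientation; vel is the mean speed in m/s.
- env.set_joints(angles): joint-space move.
- env.let_go() and env.gripper_close(): open the fingers fully, or close them until they stop; the grip force is fixed at half the most.
- env.pause(seconds).
- env.inverse_kinematics(position, orientation): joint angles nearest the present ones, or None.
- env.observe(): the state.
- env.capture(name): name is "scene" or "side" or "wrist"; returns a dict with "color" (480x640x3 uint8, blue, green, red), "range_z" (480x640 float32, m along the optical axis (not along the pixel's ray), 0 where there is no reading), "fx", "fy", "cx", "cy" (pixels), "dist" ([k1, k2, p1, p2, k3] as OpenCV has them; the pictures are not rectified), "rvec" (rotation vector, rad) and "tvec" (3), from world to camera coordinates, as OpenCV has them. Camera axes: x right, y down, z forward; pixel columns grow to the right and rows downward; lengths in m; the calibration is good to about 2 mm. A picture is of the moment at which its call begins.
A pose or a line that the arm cannot do raises env.IKError and nothing moves.
- env.close_job(): hands the job in; it is judged then, once.
The state is a dict: "time": time; "joint_pos": joint angles; "joint_velocities": joint speeds; "tau": joint torques, N m; "tcp_pos": TCP position; "ee_rot": TCP orientation; "force": force on the tool from outside, world axes, zero at the start; "wrist_torque": the same for the moment, N m; "opening": finger opening in m; "grip_force": force on a finger pad.
Only numpy, scipy, OpenCV 4.12 (cv2) and the standard library are available. Lean on these libraries where they do the work, as an engineer would, in place of code of your own. Each camera call takes 0.05 s, during which the arm holds its last target. There are 200 camera calls.

## Working session

There is one attempt and no reset: what is moved stays moved. The work goes in short steps, each a Python script; the robot and the scene stay as the last script left them, time stands still between calls to the robot, and variables do not carry over. Pictures are saved under pics/ and viewed, at most 10 in all, crops included, and the job is handed in when it is done.

```bash
mkdir -p pics
python3 - <<'E'
from cell import env
import cv2,numpy as np
print(env.nose_length, env.observe())
for n in("scene","side"):
    c=env.capture(n); cv2.imwrite(f"pics/{n}0.png",c["color"]); np.savez(f"{n}0.npz",**c)
    R=cv2.Rodrigues(np.array(c["rvec"]))[0]; print(n,-R.T@np.array(c["tvec"]).ravel(),R[2],c["fx"],c["dist"])
E
```

```text
0.022 {'time': 0.0, 'joint_pos': array([ 1.10361224e+00,  3.53639370e-01,  1.63414801e+00, -3.94329423e-05,
        1.15518184e+00, -2.41062585e-03]), 'joint_velocities': array([ 0.00194274,  0.00148357,  0.00031889, -0.00038187,  0.0001916 ,
        0.00094886]), 'tau': array([ 2.06923673e-03, -6.05244827e+01, -3.42051923e+01,  1.81638256e-04,
        9.30861424e-03,  3.60997956e-05]), 'tcp_pos': array([0.27995246, 0.55829431, 0.2525612 ]), 'ee_rot': array([-1.42588694e-04,  2.30292936e-01,  9.73121107e-01, -6.73593496e-04]), 'force': array([0.19744178, 1.07521028, 0.54092483]), 'wrist_torque': array([-0.00504302,  0.05438025,  0.0133272 ]), 'grip_force': 0.0, 'opening': 0.0852767550525599}
scene [ 1.04400187 -0.32658712  0.91472476] [-0.46481347  0.4045286  -0.78759447] 465.20821246973685 [0.02935895 0.         0.         0.         0.        ]
side [ 0.54822053 -0.46397408  0.74464589] [ 0.0663791   0.68816552 -0.72251093] 441.9692068813494 [0.01093931 0.         0.         0.         0.        ]
```

View pics/scene0.png

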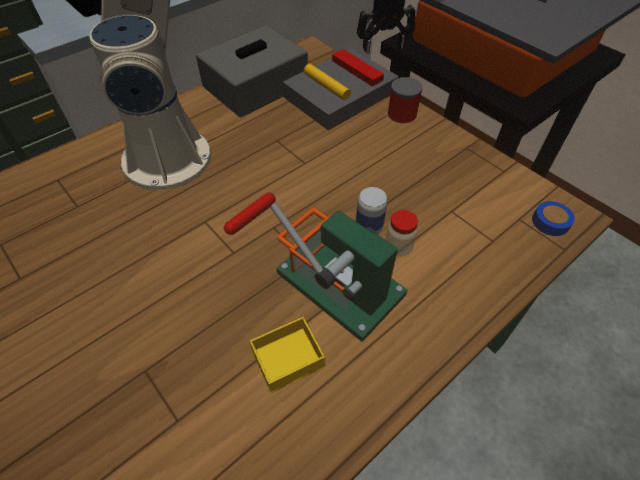

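View pics/side0.png

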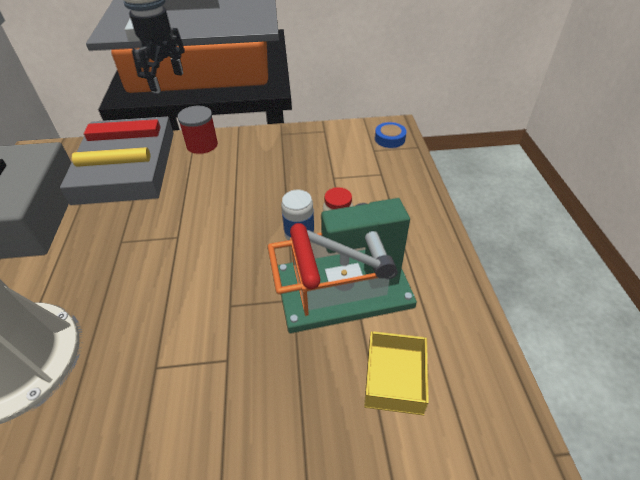

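The scene picture shows the press at about (340,275), its red grip from (230,228) to (270,200) and its orange bar near (295,230), facing the robot. The bin is at (287,353), the can at (371,207) and the jar at (403,228). The side picture shows the grip from (297,230) to (312,283), the bar near (275,268) and the base corners at (293,322) and (413,302).

```bash
cat > h.py <<'E'
import cv2,numpy as np
def world(c):
    v,u=np.mgrid[0:480,0:640]; K=np.array([[c["fx"],0,c["cx"]],[0,c["fy"],c["cy"]],[0,0,1]],float)
    p=cv2.undistortPoints(np.stack([u,v],-1).reshape(-1,1,2).astype(float),K,np.array(c["dist"])).reshape(480,640,2)
    z=np.array(c["range_z"]); P=np.dstack([p*z[...,None],z]); R=cv2.Rodrigues(np.array(c["rvec"]))[0]
    W=(P-np.array(c["tvec"]).ravel())@R; W[z<=0]=np.nan
    return W
def mask(c,lo,hi): return cv2.inRange(cv2.cvtColor(np.array(c["color"]),cv2.COLOR_BGR2HSV),lo,hi)>0
E
python3 - <<'E'
from h import *
G=[]
for n in("scene","side"):
    c=dict(np.load(n+"0.npz")); W=world(c)
    near=(W[...,0]>.3)&(W[...,0]<.95)&(abs(W[...,1])<.4)
    g=mask(c,(60,80,20),(90,255,255))&near
    P=W[g]; B=P[(abs(P[:,2]-.025)<.006)]; G.append(B)
    T=P[abs(P[:,2]-.21)<.006]
    for nm,q in(("base",B),("head",T)):
        r=cv2.minAreaRect(q[:,:2].astype(np.float32)); print(n,nm,len(q),r, np.round(cv2.boxPoints(r),3).tolist(), np.median(q[:,2]))
    r=mask(c,(0,150,60),(5,255,255))|mask(c,(175,150,60),(180,255,255)); r&=near&(W[...,2]>.15)
    P=W[r]; d=np.linalg.svd(P-P.mean(0),full_matrices=False)[2][0]; t=(P-P.mean(0))@d
    print(n,"grip",len(P),P.mean(0),d,t.min(),t.max(), np.percentile(P[:,2],[2,98]))
    for nm,lo,hi in(("orange",(7,180,80),(15,255,255)),("yellow",(22,150,80),(32,255,255))):
        P=W[mask(c,lo,hi)&near]; P=P[P[:,2]<.3]
        print(nm,len(P),P.min(0),P.max(0),P.mean(0))
B=np.vstack(G); r=cv2.minAreaRect(B[:,:2].astype(np.float32)); print("both",r)
E
```

```text
scene base 2123 ((0.6399551033973694, 0.08857975900173187), (0.25640222430229187, 0.15594524145126343), 6.724438190460205) [[0.5040000081062317, 0.1509999930858612], [0.5220000147819519, -0.004000000189989805], [0.7760000228881836, 0.026000000536441803], [0.7580000162124634, 0.1809999942779541]] 0.026480302266548576
scene head 1714 ((0.6808772087097168, 0.0625256672501564), (0.14691735804080963, 0.12018562108278275), 9.784294128417969) [[0.5979999899864197, 0.10899999737739563], [0.6190000176429749, -0.008999999612569809], [0.7630000114440918, 0.01600000075995922], [0.7429999709129333, 0.1340000033378601]] 0.2113750343808996
scene grip 723 [ 0.56407507 -0.06967639  0.3054283 ] [ 0.10370635 -0.99443578 -0.01850591] -0.05694842262121373 0.05098236052902847 [0.29664854 0.31043876]
orange 678 [ 0.30274056 -0.02346552 -0.00265837] [0.70651891 0.30178054 0.25854596] [0.54128115 0.06883353 0.10745437]
yellow 2700 [ 0.64085852 -0.18473429 -0.00087911] [ 0.76599235 -0.04457126  0.05500393] [ 0.69754997 -0.1118974   0.01535131]
side base 2980 ((0.6384531855583191, 0.08823215961456299), (0.2566
[... 364 characters left out ...]
44555664) [[0.5950000286102295, 0.1120000034570694], [0.6029999852180481, 0.052000001072883606], [0.75, 0.07100000232458115], [0.7419999837875366, 0.13099999725818634]] 0.20917120162951758
side grip 1054 [ 0.55830498 -0.07563438  0.30464181] [ 0.11934505 -0.99250305 -0.02635261] -0.06210713429901976 0.04774053861530021 [0.2967393  0.30823172]
orange 438 [ 0.49568578 -0.12105145  0.03634929] [0.6854712  0.14096719 0.29988118] [0.55389935 0.04015595 0.12643106]
yellow 4413 [ 0.64010378 -0.18553431 -0.00067672] [ 0.7632052  -0.04698451  0.05364681] [ 0.70552829 -0.11267723  0.01641182]
both ((0.6391383409500122, 0.08831265568733215), (0.2580450177192688, 0.16024565696716309), 6.700366497039795)
```

```bash
cat >> h.py <<'E'
from scipy.spatial.transform import Rotation as Ro
YAW=np.radians(6.7); O=np.array([.639,.0883,0]); px=np.array([np.cos(YAW),np.sin(YAW),0]); py=np.array([-np.sin(YAW),np.cos(YAW),0]); Z=np.array([0,0,1.])
def w(p): return O+(p[0]*px+p[1]*py+p[2]*Z)/1000
def quat(z,y):
    return Ro.from_matrix(np.c_[np.cross(y,z),y,z]).as_quat(scalar_first=True)
def qt(pitch,s):  # tool pitched down from horizontal, closing in press xz-plane
    c,d=np.cos(pitch),np.sin(pitch); return quat(c*px-d*Z, s*(d*px+c*Z)), c*px-d*Z
def lev(a,e=0):   # TCP for closed fingertips on top of grip, e = gap in mm
    t=np.radians(40)-a; return w([40-180*np.cos(t),-148,180+180*np.sin(t)+12+22+e])
def bar(a,y=10): return w([70-205*np.cos(a),y,110+205*np.sin(a)])
E
python3 - <<'E'
from h import *; from cell import env
q0=env.observe()["joint_pos"]
for s in(1,-1):
    q,_=qt(np.pi/2,s)
    for a in(0,.9): j=env.inverse_kinematics(lev(a,0 if a else 60),q); print("lev",s,a,None if j is None else np.round(j,2))
    for d in(40,45,55):
        q,t=qt(np.radians(d),s)
        for a,k in((0,.09),(0,0),(.4,0),(.785,0)):
            j=env.inverse_kinematics(bar(a)-t*(.003+k),q); print("bar",d,s,a,k,None if j is None else np.round(j,2))
E
```

```text
lev 1 0 [-0.13  0.15  1.59  0.    1.39 -0.24]
lev 1 0.9 [-0.15  0.29  1.91 -0.    0.94 -0.26]
bar 40 1 0 0.09 None
bar 40 1 0 0 None
bar 40 1 0.4 0 None
bar 40 1 0.785 0 [0.18 0.04 2.34 3.57 0.12 2.75]
bar 45 1 0 0.09 [0.22 0.05 2.58 3.4  0.28 2.96]
bar 45 1 0 0 None
bar 45 1 0.4 0 [0.19 0.11 2.42 3.42 0.19 2.92]
bar 45 1 0.785 0 [ 0.18  0.03  2.28 -0.82  0.06  0.87]
bar 55 1 0 0.09 [ 0.2  -0.01  2.44 -0.43  0.11  0.49]
bar 55 1 0 0 [0.18 0.27 2.4  3.42 0.14 2.92]
bar 55 1 0.4 0 [ 0.18  0.09  2.31 -0.28  0.13  0.33]
bar 55 1 0.785 0 [ 0.17  0.04  2.17 -0.1   0.32  0.14]
lev -1 0 [-0.13  0.15  1.59  0.    1.39  2.9 ]
lev -1 0.9 [-0.15  0.29  1.91 -0.    0.94  2.88]
bar 40 -1 0 0.09 [ 0.23  0.12  2.65  3.32  0.51 -0.08]
bar 40 -1 0 0 [ 0.2   0.41  2.54  3.24  0.68 -0.02]
bar 40 -1 0.4 0 [ 0.19  0.15  2.47  3.31  0.36 -0.11]
bar 40 -1 0.785 0 [ 0.18  0.04  2.34  3.57  0.12 -0.39]
bar 45 -1 0 0.09 [ 0.22  0.05  2.58  3.4   0.28 -0.18]
bar 45 -1 0 0 [ 0.19  0.35  2.5   3.26  0.49 -0.05]
bar 45 -1 0.4 0 [ 0.19  0.11  2.42  3.42  0.19 -0.23]
bar 45 -1 0.785 0 [ 0.18  0.03  2.28 -0.82  0.06 -2.28]
bar 55 -1 0 0.09 [ 0.2  -0.01  2.44 -0.43  0.11 -2.65]
bar 55 -1 0 0 [ 0.18  0.27  2.4   3.42  0.14 -0.22]
bar 55 -1 0.4 0 [ 0.18  0.09  2.31 -0.28  0.13 -2.82]
bar 55 -1 0.785 0 [ 0.17  0.04  2.17 -0.1   0.32 -3.  ]
```

Run:
```python
from h import *; from cell import env
for d in(66,70,74):
    q,t=qt(np.radians(d),1)
    for a,k in((0,.09),(0,0),(.4,0),(.785,0)):
        j=env.inverse_kinematics(bar(a)-t*(.011+k),q); print("bar",d,a,k,None if j is None else np.round(j,2))
env.gripper_close()
p=env.observe()["tcp_pos"]
env.line_to([p[0],p[1],.45],vel=.25)
q,_=qt(np.pi/2,1)
env.reach(lev(0,70),q)
env.line_to(lev(0,15))
o=env.observe(); print(o["time"],o["tcp_pos"],lev(0,15),o["force"],o["opening"])
c=env.capture("side"); cv2.imwrite("pics/side1.png",c["color"])
```

```text
bar 66 0 0.09 [ 0.18  0.    2.28 -0.06  0.44  0.11]
bar 66 0 0 [ 0.17  0.23  2.28 -0.11  0.21  0.16]
bar 66 0.4 0 [ 0.17  0.1   2.18 -0.05  0.44  0.1 ]
bar 66 0.785 0 [ 0.17  0.07  2.04 -0.03  0.62  0.07]
bar 70 0 0.09 [ 0.18  0.03  2.22 -0.04  0.54  0.09]
bar 70 0 0 [ 0.17  0.24  2.23 -0.06  0.32  0.11]
bar 70 0.4 0 [ 0.17  0.12  2.14 -0.03  0.54  0.08]
bar 70 0.785 0 [ 0.16  0.1   1.99 -0.02  0.71  0.06]
bar 74 0 0.09 [ 0.17  0.06  2.16 -0.03  0.64  0.07]
bar 74 0 0 [ 0.17  0.26  2.18 -0.03  0.43  0.08]
bar 74 0.4 0 [ 0.17  0.14  2.09 -0.02  0.64  0.07]
bar 74 0.785 0 [ 0.16  0.12  1.94 -0.02  0.8   0.06]
4.7667 [ 0.55926171 -0.06985134  0.34507621] [ 0.55904778 -0.07010992  0.34470177] [0.43026405 0.05905109 1.00124799] -0.0003138592663073992
```

View pics/side1.png

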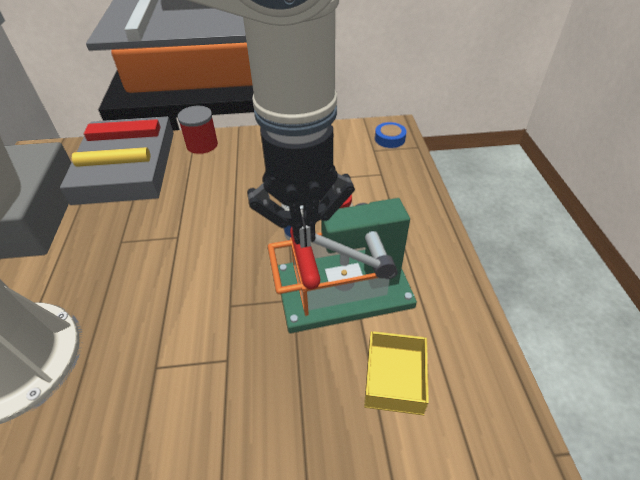

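The closed fingertips are at about (305,240), just above the red grip, which runs from (297,232) to (312,283). They are in line with it, so I'll push along the lever's arc.

Run:
```python
from h import *; from cell import env
env.line_to(lev(0,2),vel=.1)
for a in np.linspace(.1,.9,9):
    env.line_to(lev(a,0),vel=.12); o=env.observe(); print(round(a,2),np.round(o["force"],1),np.round((o["tcp_pos"]-lev(a))*1000,1))
for e in(-2,-4,-6,-8,-10):
    env.line_to(lev(.9,e),vel=.03); env.pause(.1); o=env.observe(); print(e,np.round(o["force"],1),np.round((o["tcp_pos"]-lev(.9))*1000,1))
    if abs(o["force"][2])>25: break
print(o["time"])
c=env.capture("side"); cv2.imwrite("pics/side2.png",c["color"]); np.savez("side2.npz",**c)
```

```text
0.1 [-4.1 -1.2  8.1] [-0.2 -0.4  1.2]
0.2 [-4.2 -1.9  9. ] [-0.1 -0.4  1.2]
0.3 [-3.7 -0.4  9.3] [ 0.4 -0.2  1.2]
0.4 [-1.6 -0.6  6.8] [ 0.9 -0.1  1.2]
0.5 [-2.8 -0.4  7.1] [0.8 0.  1.2]
0.6 [-0.9 -0.7  6.6] [1.  0.1 1.2]
0.7 [-0.6 -0.8  8.6] [1.1 0.  1.4]
0.8 [ 0.2 -0.8  8.2] [ 1.4 -0.   1.5]
0.9 [ 1.9 -0.4  9.6] [ 1.6 -0.1  1.6]
-2 [ 0.9 -0.3  8.7] [ 1.7 -0.1  0.2]
-4 [-2.7 -0.5 19.8] [ 1.9 -0.1 -0.7]
-6 [-7.8  0.6 34.6] [ 2.1 -0.1 -1.4]
8.8667
```

View pics/side2.png

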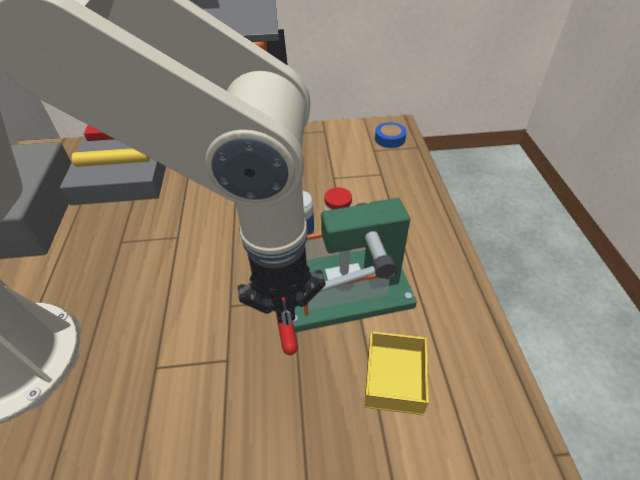

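The lever is on its stop: the force rose to 35 N with no further travel, and the grip is at about (288,340). Now I'll let it back up and move to the guard bar.

Run:
```python
from h import *; from cell import env
for a in np.linspace(.8,0,5): env.line_to(lev(a,0),vel=.15)
env.line_to(lev(0,60),vel=.2); print(env.observe()["force"])
q,t=qt(np.radians(70),1)
env.let_go()
env.reach(bar(0)-t*.2+Z*.05,q)
env.line_to(bar(0)-t*.06)
o=env.observe(); print(o["time"],o["tcp_pos"],o["force"],np.round(o["joint_pos"],2))
for n in("side","scene","wrist"):
    c=env.capture(n); cv2.imwrite(f"pics/{n}3.png",c["color"]); np.savez(n+"3.npz",**c)
a,b=[cv2.imread(f"pics/{n}3.png") for n in("side","scene")]
cv2.imwrite("pics/both3.png",np.vstack([np.hstack([a[140:360,180:460],b[120:340,180:460]]),cv2.resize(cv2.imread("pics/wrist3.png"),(560,380))]))
```

```text
[-1.15341505  0.24217113  0.03335777]
14.225 [0.48373108 0.08005679 0.16693958] [-0.11372439 -0.24919589 -0.17423773] [ 0.17  0.12  2.23 -0.05  0.44  0.09]
```

View pics/both3.png

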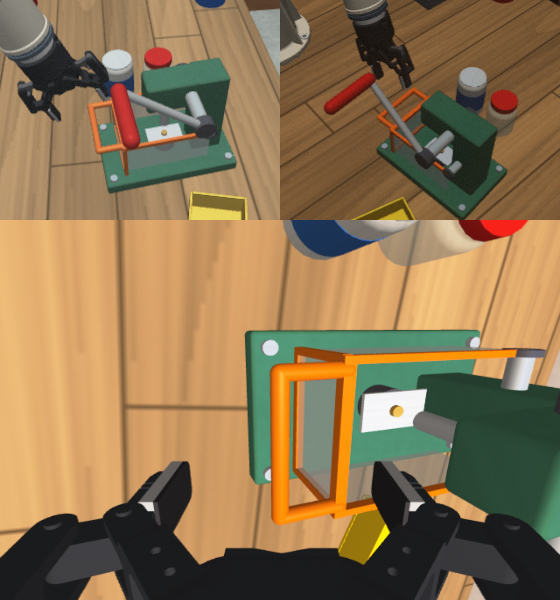

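The lever is back up. In the wrist part of the composite the bar runs from (285,368) to (280,520), and the finger midpoint is at about x = 282, so they line up. I'll measure the bar once from close by before grasping it.

Run:
```python
from h import *
for n in("wrist","scene","side"):
    c=dict(np.load(n+"3.npz")); W=world(c); P=W[mask(c,(5,170,70),(16,255,255))]; P=P[np.isfinite(P[:,0])]
    L=(P-O)@np.c_[px,py,Z]*1000
    b=L[(abs(L[:,0]+135)<14)&(abs(L[:,2]-112)<16)&(abs(L[:,1])<40)]; e=L[(abs(L[:,0]+92)<12)&(abs(L[:,2]-112)<16)]
    f=L[(L[:,0]>-150)&(L[:,0]<-100)&(abs(L[:,2]-112)<16)]
    print(n,len(b),np.median(b,0),b.max(0),"edge",len(e),np.median(e,0) if len(e) else 0,"yspan",f[:,1].min(),f[:,1].max())
```

```text
wrist 1785 [-139.47704467    2.88905334  114.55930747] [-129.83967296   39.941637    117.52736302] edge 2235 [-95.05741948  12.8766437  112.49513317] yspan -58.311630695816135 62.15738368612703
scene 122 [-132.46649647   10.0567383   115.99693045] [-127.6631315    39.92649386  120.64206496] edge 273 [-90.34439413   1.71847824 115.49792123] yspan -59.37044386010596 968.8895718714573
side 174 [-135.38555882   -1.19549106  114.26937229] [-130.17250611   38.77591663  118.71892178] edge 192 [-93.63105464  40.48323879 113.26332884] yspan -60.15893018680888 973.0387919696279
```

Run:
```python
from h import *; from cell import env
q,t=qt(np.radians(70),1)
env.line_to(bar(0)-t*.011-px*.001,vel=.08); o=env.observe(); print(np.round(o["force"],1))
env.gripper_close(); env.pause(.2); o=env.observe()
print(o["time"],o["opening"],o["grip_force"],np.round(o["force"],1),np.round(o["wrist_torque"],2))
c=env.capture("wrist"); cv2.imwrite("pics/w4.png",c["color"])
```

```text
[ 0.2 -0.2  0.3]
16.0083 0.009768795613311359 58.5524582862854 [1.8 0.6 1.6] [-0.05 -0.26 -0.07]
```

View pics/w4.png

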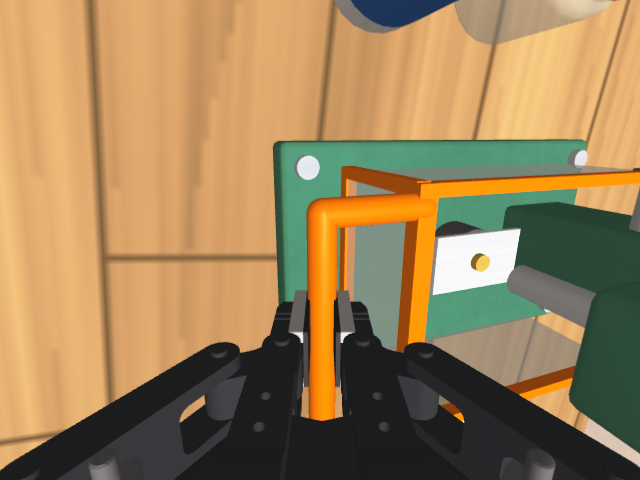

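The bar, at about (321,330), is held between the pads at x = 297 and 345. Now I'll lift it along the arc.

Run:
```python
from h import *; from cell import env
q,t=qt(np.radians(70),1)
for a in np.linspace(0,np.pi/4,10)[1:]:
    env.line_to(bar(a)-t*.011-px*.001,vel=.07); o=env.observe(); print(round(a,2),np.round(o["force"],1),np.round((o["tcp_pos"]-(bar(a)-t*.011-px*.001))*1000,1),round(o["opening"],4))
env.pause(.5); o=env.observe(); print(o["time"],o["grip_force"],np.round(o["force"],1))
for n in("side","scene"):
    c=env.capture(n); cv2.imwrite(f"pics/{n}5.png",c["color"])
    W=world(c); P=W[mask(c,(5,170,70),(16,255,255))]; P=P[np.isfinite(P[:,0])]; L=(P-O)@np.c_[px,py,Z]*1000
    L=L[(abs(L[:,1])<90)&(L[:,0]>-160)&(L[:,0]<60)&(L[:,2]>120)]; 
    r=np.hypot(L[:,0]-70,L[:,2]-110); B=L[r>195]; print(n,len(B),len(L),np.degrees(np.median(np.arctan2(B[:,2]-110,70-B[:,0]))),np.median(B,0), r.max())
    a=L[(r<160)&(abs(abs(L[:,1])-63)<12)]; print(np.degrees(np.median(np.arctan2(a[:,2]-110,70-a[:,0]))) if len(a) else 0)
a,b=[cv2.imread(f"pics/{n}5.png") for n in("side","scene")]
cv2.imwrite("pics/both5.png",np.hstack([a[60:460,100:500],b[60:460,150:550]]))
```

```text
0.09 [ 4.2  0.3 -3.5] [ 0.1  0.  -0. ] 0.0096
0.17 [ 3.2  0.7 -3.4] [-0.3 -0.  -0.5] 0.0096
0.26 [ 0.1  0.4 -3. ] [-0.8 -0.1 -0.7] 0.0094
0.35 [-5.6  0.6 -2.4] [-1.2 -0.2 -0.4] 0.0096
0.44 [-11.   -0.4   1.6] [-1.8 -0.2 -0.5] 0.0097
0.52 [-14.5  -0.7   3.6] [-2.7 -0.4 -0.9] 0.0095
0.61 [-20.7  -1.6   9.2] [-3.6 -0.5 -1.1] 0.0095
0.7 [-28.6  -2.7  17.2] [-4.5 -0.6 -1. ] 0.0093
0.79 [-27.5  -3.7  21.1] [-3.  -0.5  0.5] 0.0093
20.2333 62.12022542953491 [-27.3  -3.2  20.8]
side 218 837 44.61338447349789 [-79.47570415 -17.36921595 256.53166311] 246.89707281623404
44.77593705002033
scene 288 1216 45.421156321053935 [-74.4074555  -16.45920112 257.23492731] 258.14013805894376
45.82308316454205
```

View pics/both5.png

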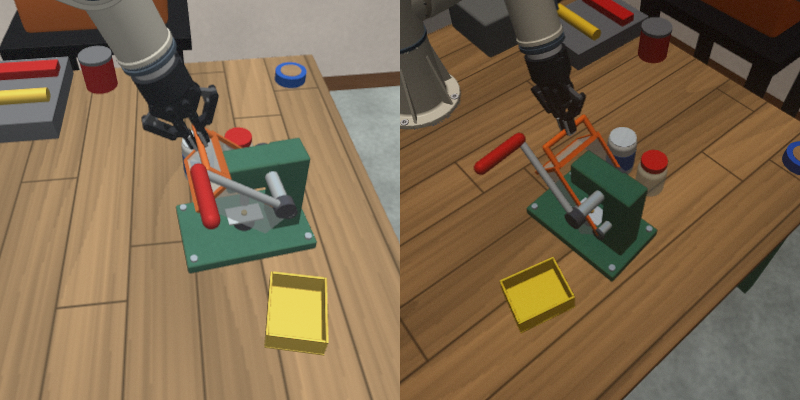

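Side view: the bar is held at about (200,130) in the crop, the guard measures about 45°, the lever is up, and the jar, can and bin have not moved. I'll ease off the radial strain a little and check it stays steady before handing in.

Run:
```python
from h import *; from cell import env
q,t=qt(np.radians(70),1)
env.line_to(bar(np.pi/4)-t*.011-px*.001+(Z-px)*.0025,vel=.02); env.pause(.8); o=env.observe(); print(o["time"],o["grip_force"],np.round(o["force"],1),o["opening"])
for n in("side","scene"):
    c=env.capture(n); W=world(c); P=W[mask(c,(5,170,70),(16,255,255))]; P=P[np.isfinite(P[:,0])]; L=(P-O)@np.c_[px,py,Z]*1000
    L=L[(abs(L[:,1])<90)&(L[:,0]>-160)&(L[:,0]<60)&(L[:,2]>120)]; B=L[np.hypot(L[:,0]-70,L[:,2]-110)>195]
    print(np.degrees(np.median(np.arctan2(B[:,2]-110,70-B[:,0]))))
    P=W[mask(c,(22,150,80),(32,255,255))]; P=P[(P[:,0]>.55)&(P[:,1]<0)]; print(P.min(0),P.max(0))
if max(abs(o["force"]))<40 and o["opening"]>.006: print(env.close_job())
```

```text
21.4583 60.286760330200195 [ 3.9 -2.3 -6.3] 0.009484385454312648
45.136706570264316
[ 0.64016665 -0.18480328 -0.00174363] [ 0.7642138  -0.04635628  0.05394582]
46.03407195291536
[ 6.41433924e-01 -1.84410917e-01 -9.34772309e-05] [ 0.76624684 -0.04505567  0.05605303]
the job is handed in; nothing more can be done
None
```

The lever was pushed down to its stop with the guard shut and came fully back up; the guard is now gripped by its bar and held at about 45 degrees, the jar, can and bin were left where they stood, and the job was handed in at about 21.6 s.

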